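Load the buggy battery carrier and set out the spare pack

TASK

Make up the buggy's battery carrier: thread the wide flat metal shim over both posts down onto the rail, lay the short battery pack flat on top of it, centred between the posts and in line with them, then thread the grey hold-down bar over both posts so that it rests on the pack with its grip block up. Lay the long battery pack flat, centred and lengthwise, on the cork pad as the spare. Leave the roll of tape, the tin and the snips where they are, and let go of everything.

Things in the scene. Friction and masses are not known exactly. Their poses are not given: they have to be found in the camera images.
- carrier: Fixed battery carrier: grey plastic rail 166 long, 26 wide, 14 mm high, a foot plate 22 x 60 x 6 mm across each end, two upright aluminium posts of 8 mm diameter at x = +64 and -64 mm, tips at z = 66 mm, tapered over the last 8 mm. Origin: centre of the underside, on the bench; x from post to post, z up. Left or right of the pad. Stacked: shim z 14 to 20, short pack 20 to 42, bar from 42 mm.
- pad: Fixed cork pad, flat, 160 x 60 x 4 mm. Origin: centre of the underside, on the bench; x along its length, z up.
- shim_center (a point): Loose flat aluminium shim plate, 154 x 44 x 6 mm, 90 g, lying flat, with two through holes of 13 mm diameter at x = +64 and -64 mm. The point is its centre, 3 mm above its underside; x along its length, z up. Either way round fits. It is wider than the rail, so fingers can reach past its long edges when it is set down.
- strap_grip (a point): Loose grey plastic hold-down bar: flat bar 154 x 26 x 6 mm with two through holes of 13 mm diameter at x = +64 and -64 mm; on its middle an upright grip block 40 long (x), 14 wide (y), 22 mm high, to be pinched across y, a low rib at either end. 80 g. The point is the centre of the block, 17 mm above the bar underside; x along the bar, z up. Either way round fits.
- short_pack_center (a point): Loose short battery pack, hard red case 98 x 34 x 22 mm, about 220 g, lying flat. The point is its centre, 11 mm above its underside; x along its length, z up. Either way round is right.
- long_pack_center (a point): Loose long battery pack, hard black case 140 x 46 x 26 mm, about 160 g, lying flat. The point is its centre, 13 mm above its underside; x along its length, z up. Either way round is right.
- tape: Bystander, to be left alone: roll of black cloth tape lying flat, 86 mm diameter, 48 mm high. Origin: centre of the underside.
- tin: Bystander, to be left alone: round screw tin, 75 mm diameter, 25 mm high. Origin: centre of the underside.
- snips: Bystander, to be left alone: small black-handled snips lying flat, 50 x 132 x 12 mm. Origin: centre of the underside; y along the length.

How it is judged:
At the end, for the whole second after the job is handed in: Shim flat on the rail over both posts (6 mm), short pack on it between the posts (12 mm along, 10 across, 0.15 rad), hold-down bar on the pack over both posts, block up (6 mm), long pack on the pad (15 mm along, 12 across, 0.2 rad); heights within 3 to 4 mm; all released, at rest (x of shim_center in the frame of carrier between -0.006 and 0.006 m and y of shim_center in the frame of carrier between -0.006 and 0.006 m and z of shim_center in the frame of carrier between 0.014 and 0.02 m and angle between the x axis of each of shim_center, strap_grip and the x axis of carrier, either way round below 0.1 rad and x of short_pack_center in the frame of carrier between -0.012 and 0.012 m and y of short_pack_center in the frame of carrier between -0.01 and 0.01 m and z of short_pack_center in the frame of carrier between 0.027 and 0.035 m and angle between the x axis of short_pack_center and the x axis of carrier, either way round below 0.15 rad and x of strap_grip in the frame of carrier between -0.006 and 0.006 m and y of strap_grip in the frame of carrier between -0.006 and 0.006 m and z of strap_grip in the frame of carrier between 0.055 and 0.063 m and x of long_pack_center in the frame of pad between -0.015 and 0.015 m and y of long_pack_center in the frame of pad between -0.012 and 0.012 m and z of long_pack_center in the frame of pad between 0.013 and 0.021 m and angle between the x axis of long_pack_center and the x axis of pad, either way round below 0.2 rad and angle between each of shim_center, strap_grip's own z axis and vertical below 0.1 rad and contact force between each of shim, short_pack, strap, long_pack and the fingers below 0.2 N and linear speed of each of shim, strap, short_pack, long_pack below 0.02 m/s and angular speed of each of shim, strap, short_pack, long_pack below 0.2 rad/s); the robot touches nothing.
It fails at once if the roll of tape is disturbed (moved more than 20 mm) (distance of tape from where it was at the start of the episode above 0.02 m).
It fails at once if the tin is disturbed (moved more than 20 mm) (distance of tin from where it was at the start of the episode above 0.02 m).
It fails at once if the snips is disturbed (moved more than 20 mm) (distance of snips from where it was at the start of the episode above 0.02 m).
It also fails if it takes over 102 s, if anything falls off the work surface, if the arm or the gripper's body presses on something with over 40 N, if the wrist force passes 120 N, or if a joint passes its speed limit or range.

ROBOT

A 7-joint arm with a two-finger parallel gripper is mounted at the origin on a cart in front of the work surface, level with it; the furniture and walls round the work are solid. World frame = base frame: x ahead of the robot, y to its left, z up, the work surface at z = 0. Lengths are in m, angles in rad, forces in N, time in s.
With the tool pointing down it reaches from about 0.35 to 0.9 m from the base axis. Payload 19.9 kg.
Tool frame: the origin (TCP) lies between the finger pads; the fingertips stand 19 mm ahead of it and the grasp point (between the pads) is the TCP; z points along the fingers, y is the line along which they close (so a half turn about z gives the same grasp; the last joint's range is limited). The gripper opens to 94 mm and grips with 3 to 60 N. Pads are 16 mm wide; open, the fingers measure 119 mm over their backs; the gripper's body (75 mm by 177 mm) begins 78 mm behind the grasp point.
Start: joints at [1.081, 0.417, -0.01, 1.614, 0.005, 1.111, -0.053], TCP at [0.271, -0.563, 0.224] pointing down, gripper open.
Joint ranges: [-2.81, 2.81], [-0.39, 2.02], [-1.27, 1.25], [0.06, 2.57], [-1.19, 4.33], [0.19, 2], [-2.82, 2.82]. Speed limits (rad/s): [1.89, 1.89, 2.39, 2.39, 3.01, 3.01, 3.01].

INTERFACE

Orientations are given as a 3x3 rotation matrix whose columns are the frame's x, y, z axes.
In Python, from rig import robot gives the robot as it stands. Calls block until the motion is done:
- robot.move_ptp(position, orientation): joint-space move of the TCP to a pose.
- robot.move_linear(position, velocity=0.15, frame=None, threshold=None): straight line of the TCP; frame=None keeps the orientation; velocity is the mean speed in m/s. With threshold (N) it stops when the force on the tool has changed by that much, and returns True; else False.
- robot.goto_joints(angles): joint-space move.
- robot.gripper_to(opening): finger opening in m; the grip force is fixed at half the most; returns when the fingers have stopped.
- robot.pause(seconds).
- robot.ik(position, orientation): joint angles nearest the present ones, or None.
- robot.get_state(): the state.
- robot.grab_frame(name): name is "scene" or "top" or "wrist"; returns the picture (480x640x3 uint8, red, green, blue); there is no depth.
- robot.camera_info(name): a dict with "fx", "fy", "cx", "cy" (pixels), "rvec" (rotation vector, rad) and "tvec" (3), from world to camera coordinates, as OpenCV has them. Camera axes: x right, y down, z forward; pixel columns grow to the right and rows downward; lengths in m; the calibration is good to about 2 mm. A picture is of the moment at which its call begins: read the wrist's pose just before it. camera_info takes no time and is no camera call; for the wrist camera it gives the pose at the moment of the call.
A pose or a line that the arm cannot do raises robot.PlanningError and nothing moves.
- robot.sign_off(): hands the job in; it is judged then, once.
The state is a dict: "time": time; "qpos": joint angles; "joint_vel": joint speeds; "effort": joint torques, N m; "ee_pos": TCP position; "tool_rot": TCP orientation; "force": force on the tool from outside, world axes, zero at the start; "moment": the same for the moment, N m; "opening": finger opening in m; "grasp_force": force on a finger pad.
Only numpy, scipy, OpenCV 4.12 (cv2) and the standard library are available. Lean on these libraries where they do the work, as an engineer would, in place of code of your own. Each camera call takes 0.05 s, during which the arm holds its last target. There are 200 camera calls.

## Working session

There is one attempt and no reset: what is moved stays moved. The work goes in short steps, each a Python script; the robot and the scene stay as the last script left them, time stands still between calls to the robot, and variables do not carry over. Pictures are saved under pics/ and viewed, at most 14 in all, crops included, and the job is handed in when it is done.

```bash
ls; mkdir -p pics; cat > h.py <<'E'
import numpy as np, cv2
from rig import robot
def save(im,n): cv2.imwrite('pics/'+n,im[:,:,::-1])
def ray(info,uv,z):
    R,_=cv2.Rodrigues(np.array(info['rvec'],float)); t=np.array(info['tvec'],float).ravel()
    d=R.T@np.array([(uv[0]-info['cx'])/info['fx'],(uv[1]-info['cy'])/info['fy'],1]); c=-R.T@t
    return c+d*(z-c[2])/d[2]
def proj(info,P):
    R,_=cv2.Rodrigues(np.array(info['rvec'],float)); t=np.array(info['tvec'],float).ravel()
    p=(R@np.atleast_2d(P).T).T+t
    return np.c_[p[:,0]/p[:,2]*info['fx']+info['cx'],p[:,1]/p[:,2]*info['fy']+info['cy']]
E
python3 - <<'E'
from h import *
for n in('top','scene'):
    save(robot.grab_frame(n),n+'0.png'); i=robot.camera_info(n); print(n,i)
s=robot.get_state(); print(s['time'],s['tool_rot'],s['opening']); print(robot.camera_info('wrist'))
E
```

```text
pics
top {'fx': 563.2595214040274, 'fy': 563.2595214040274, 'cx': 324.6738515708285, 'cy': 238.64943806686048, 'rvec': array([ 2.10166915, -2.11056871,  0.22208626]), 'tvec': array([-0.01265985,  0.54480697,  1.09936843])}
scene {'fx': 588.6748261390695, 'fy': 588.6748261390695, 'cx': 319.47880087101964, 'cy': 244.73197753451953, 'rvec': array([ 2.62989256, -0.32094487,  0.0844384 ]), 'tvec': array([-0.53301785,  0.14803896,  1.29986616])}
0.1 [[ 9.01395509e-01  4.32996388e-01 -5.14331735e-04]
 [ 4.32996687e-01 -9.01395064e-01  8.99159294e-04]
 [-7.42833604e-05 -1.03320209e-03 -9.99999463e-01]] 0.09394898888053649
{'fx': 345.3345890343999, 'fy': 345.3345890343999, 'cx': 323.4844492165766, 'cy': 242.05389596052714, 'rvec': array([-2.48580222,  1.56261665,  0.18564558]), 'tvec': array([-0.62553509, -0.02451896,  0.3885514 ])}
```

View pics/top0.png

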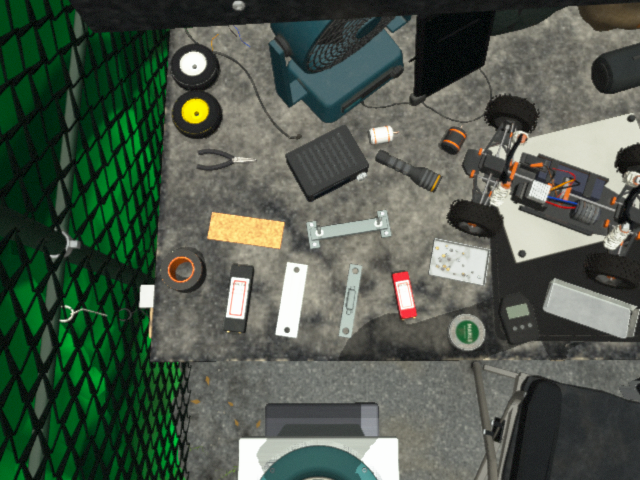

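View pics/scene0.png

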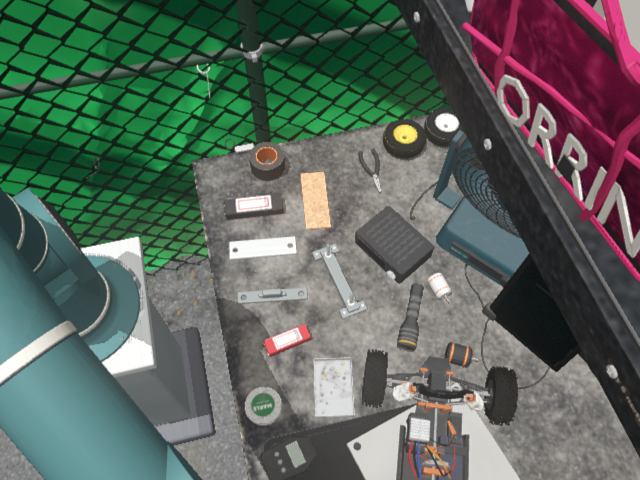

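Top view: the tape is at (184,270), long pack (239,298), shim (292,300), bar (350,300), short pack (403,296), pad (246,231), carrier (348,229) and tin (467,332). I'll enlarge it to read the corners.

```bash
python3 - <<'E'
import cv2
a=cv2.imread('pics/top0.png')
c=cv2.resize(a[200:350,200:430],None,fx=3.4,fy=3.4,interpolation=cv2.INTER_CUBIC)
cv2.imwrite('pics/c1.png',c)
E
```

```text
(no output)
```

View pics/c1.png

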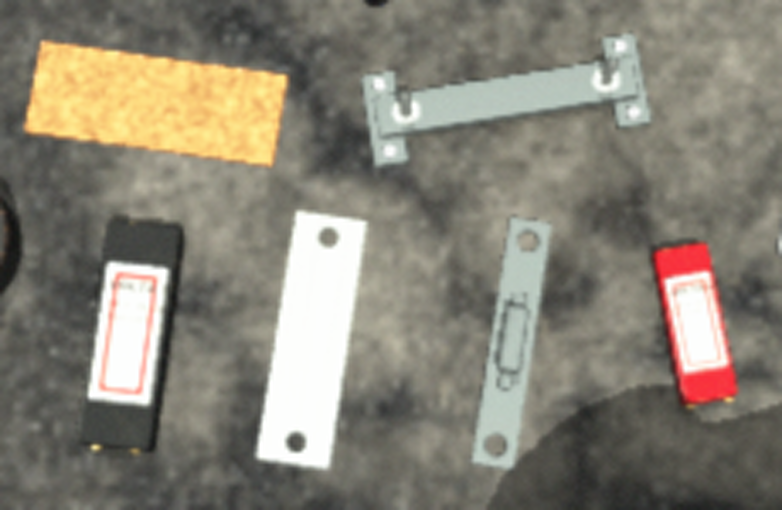

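The crop shows each outline clearly: the pad corners at (40,41) to (273,166), the shim holes at (328,237) and (296,441), and the bar holes at (528,240) and (495,444). I'll turn these into positions and check them against the given sizes.

```bash
python3 - <<'E'
from h import *
i=robot.camera_info('top')
W=lambda p,z: ray(i,((p[0]+.5)/3.4-.5+200,(p[1]+.5)/3.4-.5+200),z)
D={'pad':([(40,41),(288,74),(273,166),(25,132)],.004),
'car':([(362,74),(635,34),(651,122),(376,165)],.006),
'long':([(107,218),(184,224),(155,451),(80,445)],.026),
'shim':([(297,211),(367,220),(329,468),(257,459)],.006),
'short':([(654,247),(707,241),(736,396),(683,405)],.022),
'shimh':([(328,237),(296,441)],.006),'straph':([(528,240),(495,444)],.006),'posts':([(404,110),(606,80)],.014)}
for k,(p,z) in D.items():
    P=np.array([W(q,z) for q in p])[:,:2]
    L=np.linalg.norm(np.roll(P,-1,0)-P,axis=1)
    (c,wh,a)=cv2.minAreaRect((P*1000).astype(np.float32)) if len(P)>2 else (0,0,0)
    n=len(P)
    if n==4:
        d=(P[1]+P[2]-P[0]-P[3]) if L[0]>L[1] else (P[2]+P[3]-P[0]-P[1])
    else: d=P[1]-P[0]
    print(k,'c',P.mean(0).round(4),'L',L.round(4),'yaw deg',np.degrees(np.arctan2(d[1],d[0])).round(2)%180)
s=np.array([[0.45,-.1,.15]])
E
```

```text
pad c [0.5768 0.1563] L [0.1609 0.0605 0.1594 0.0601] yaw deg 81.86
car c [ 0.5782 -0.0664] L [0.1764 0.0584 0.1762 0.0599] yaw deg 98.56
long c [0.4278 0.1643] L [0.0478 0.1388 0.0454 0.1388] yaw deg 174.61
shim c [0.4267 0.0552] L [0.0443 0.1548 0.0444 0.1552] yaw deg 171.55
short c [ 0.4338 -0.1791] L [0.0329 0.096  0.0327 0.0978] yaw deg 8.590000000000003
shimh c [0.4266 0.0556] L [0.1275 0.1275] yaw deg 171.57
straph c [ 0.4243 -0.0678] L [0.1279 0.1279] yaw deg 170.06
posts c [ 0.5785 -0.0654] L [0.1291 0.1291] yaw deg 98.39
```

Every length matches the given sizes to within about 2 mm. Next I'll look at the carrier from the wrist, where I have to be most accurate.

```bash
cat >> h.py <<'E'
def rot(deg):
    a=np.radians(deg); c,s=np.cos(a),np.sin(a)
    return np.array([[c,s,0],[s,-c,0],[0,0,-1.]])
def best(p,deg):
    q0=np.array(robot.get_state()['qpos']); o=[]
    for d in(deg,deg+180):
        q=robot.ik(p,rot(d))
        if q is not None: o.append((np.abs(np.array(q)-q0).max(),d))
    return rot(min(o)[1])
def over(p,deg):
    R=best(p,deg); robot.move_ptp(p,R); return R
E
python3 - <<'E'
from h import *
over([.578,-.066,.25],98.5)
i=robot.camera_info('wrist'); im=robot.grab_frame('wrist'); save(im,'w1.png')
np.save('w1.npy',i,allow_pickle=True)
s=robot.get_state(); print(s['time'],s['ee_pos'],s['qpos'].round(2) if hasattr(s['qpos'],'round') else s['qpos'],s['tool_rot'])
E
```

```text
2.25 [ 0.57788271 -0.06715951  0.24982718] [ 0.52  0.37 -0.59  1.68  0.22  1.16  0.02] [[-1.45790648e-01  9.89315418e-01 -3.02673535e-04]
 [ 9.89315453e-01  1.45790594e-01 -1.91653846e-04]
 [-1.45479150e-04 -3.27380944e-04 -9.99999936e-01]]
```

View pics/w1.png

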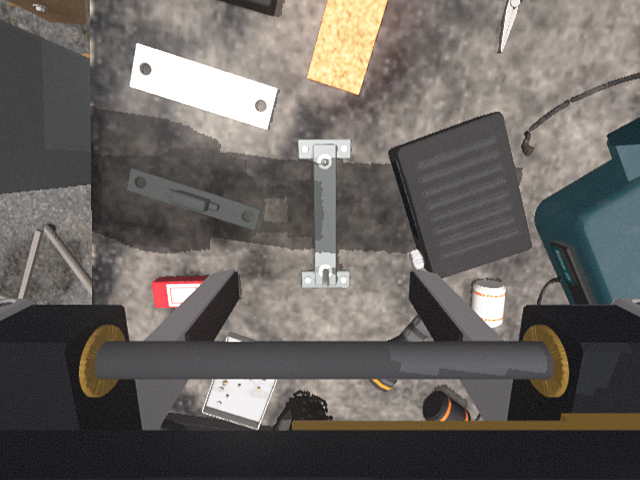

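The wrist view shows the carrier posts near (324,160) and (325,275), with the shim holes at (146,69) and (261,105). I'll enlarge that area.

```bash
python3 - <<'E'
import cv2
a=cv2.imread('pics/w1.png')
c=cv2.resize(a[130:295,250:400],None,fx=3.5,fy=3.5,interpolation=cv2.INTER_CUBIC)
d=cv2.resize(a[40:130,125:285],None,fx=1.6,fy=1.6)
cv2.imwrite('pics/c2.png',c)
E
```

```text
(no output)
```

View pics/c2.png

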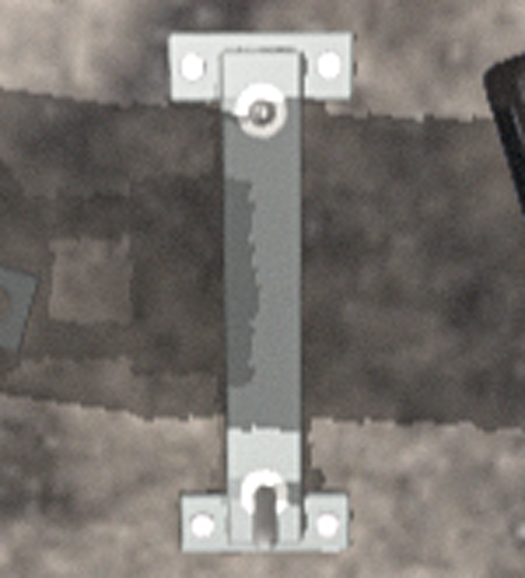

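The post washers are at crop (260,112) and (264,493), and the tips at about (263,112) and (265,538).

```bash
python3 - <<'E'
from h import *
i=np.load('w1.npy',allow_pickle=True).item()
W=lambda p,z: ray(i,((p[0]+.5)/3.5-.5+250,(p[1]+.5)/3.5-.5+130),z)
for ps,z in(([(260,112),(264,493)],.0145),([(263,112),(265,538)],.066),([(169,35),(351,33),(348,549),(181,552)],.006)):
    P=np.array([W(q,z)[:2] for q in ps]); d=P[-1]-P[0]; print(P.round(4).tolist(),P.mean(0).round(4),np.linalg.norm(d).round(4),np.degrees(np.arctan2(d[1],d[0]))%180)
P=np.array([ray(i,q,.006)[:2] for q in((146,69),(261,105))]);d=P[1]-P[0];print('shim',P.mean(0),np.linalg.norm(d),np.degrees(np.arctan2(d[1],d[0]))%180)
E
```

```text
[[0.5692, -0.0044], [0.5892, -0.13]] [ 0.5792 -0.0672] 0.1272 99.0358532381627
[[0.57, -0.0038], [0.5889, -0.1272]] [ 0.5794 -0.0655] 0.1248 98.7277403404237
[[0.5369, 0.0151], [0.5944, 0.0242], [0.6221, -0.149], [0.5638, -0.1587]] [ 0.5793 -0.0671] 0.1759 98.79381907760018
shim [0.42921018 0.05438675] 0.12709073584591252 171.82209057921176
```

```bash
cat >> h.py <<'E'
def pick(x,y,deg,z,op):
    robot.gripper_to(op)
    R=over([x,y,.12],deg)
    robot.move_linear([x,y,z+.03],.25); 
    robot.move_linear([x,y,z],.06)
    robot.gripper_to(0.0); s=robot.get_state(); print('grip',s['opening'],s['grasp_force'],s['ee_pos'])
    robot.move_linear([x,y,.16],.2)
E
python3 - <<'E'
from h import *
pick(.4275,.0552,171.7,.0215,.07)
over([.5788,-.0665,.16],98.7)
s=robot.get_state(); print(s['time'],s['opening'],s['ee_pos'],s['force'])
i=robot.camera_info('wrist'); im=robot.grab_frame('wrist'); save(im,'w2.png'); np.save('w2.npy',i,allow_pickle=True)
E
```

```text
grip 0.04287990897651132 30.000231564044952 [0.42757741 0.05514959 0.02159683]
7.1833 0.043512496040565445 [ 0.57810941 -0.06545174  0.15918491] [-0.17241311  0.05549618 -0.76250351]
```

View pics/w2.png

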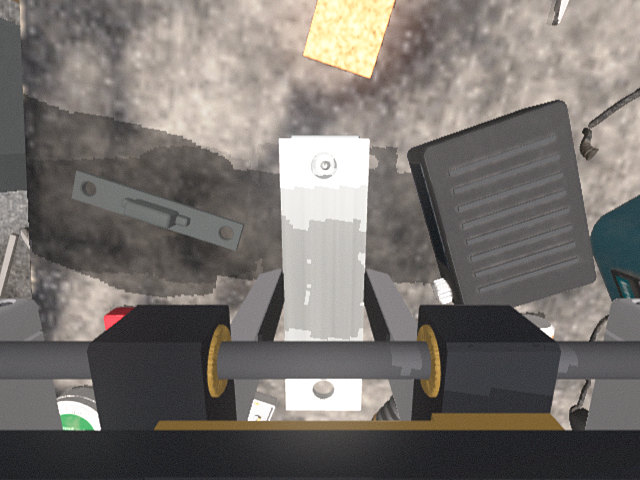

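Both holes of the held shim are visible, at (324,165) and (323,388), with a post visible through the first. I'll enlarge both holes.

```bash
python3 - <<'E'
import cv2,numpy as np
a=cv2.imread('pics/w2.png')
f=lambda r,c:cv2.resize(a[r:r+50,c:c+50],None,fx=8,fy=8,interpolation=cv2.INTER_CUBIC)
cv2.imwrite('pics/c3.png',np.hstack([f(140,299),f(363,299)]))
E
python3 - <<'E'
from h import *
i=np.load('w2.npy',allow_pickle=True).item()
s=robot.get_state(); print(s['ee_pos'],s['tool_rot'][:2])
P=np.array([ray(i,q,.1437)[:2] for q in((324,165),(323,388))]);print(P,P.mean(0),np.linalg.norm(P[1]-P[0]))
print(proj(i,[[.5695,-.0035,.066],[.5695,-.0035,.0145]]))
E
```

```text
[ 0.57812751 -0.06542886  0.15952036] [[-1.54707983e-01  9.87959741e-01 -9.94835732e-04]
 [ 9.87960040e-01  1.54708517e-01  4.83311472e-04]]
[[ 0.56880955 -0.00249023]
 [ 0.58788399 -0.12723372]] [ 0.57834677 -0.06486198] 0.12619339008122452
[[324.81061262 164.84659302]
 [324.71550194 163.91483866]]
```

View pics/c3.png

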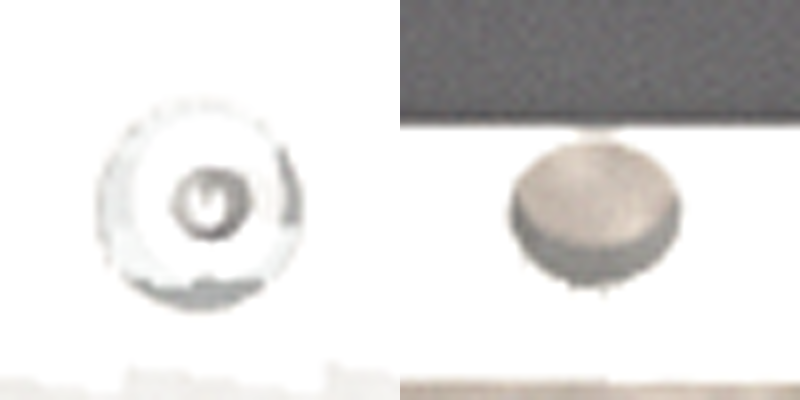

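The shim sits within 0.5 mm of centre in the grip. By the tip seen here, the carrier centre is about (0.5794,-0.0668). I'll thread it, correcting from the pose readback.

```bash
cat >> h.py <<'E'
CAR=np.array([.5793,-.0668])
def lower(xy,deg,z0,z1,thr=10,settle=.2):
    R=best([*xy,z0],deg); xy=np.array(xy); cmd=xy.copy()
    for k in range(2):
        robot.move_linear([*cmd,z0],.2 if k==0 else .05,frame=R); robot.pause(settle)
        e=np.array(robot.get_state()['ee_pos'])[:2]; cmd=cmd+(xy-e)
        print('at',(e-xy).round(4))
    hit=robot.move_linear([*cmd,z1],.06,frame=R,threshold=thr)
    s=robot.get_state(); print('hit',hit,np.round(s['ee_pos'],4),np.round(s['force'],1),round(s['opening'],4),s['time'])
    return hit
E
python3 - <<'E'
from h import *
lower(CAR,98.8,.10,.0365)
E
```

```text
at [ 0.0007 -0.    ]
at [-0.0006  0.    ]
hit False [ 0.5795 -0.0668  0.0369] [ 0.6  0.3 -0.2] 0.043 9.5417
```

```bash
python3 - <<'E'
from h import *
p=robot.get_state()['ee_pos']
robot.gripper_to(.065); robot.move_linear([p[0],p[1],.16],.2)
pick(.4348,-.180,8.6,.0215,.065)
over([*CAR,.16],98.8)
lower(CAR,98.8,.10,.0425)
p=robot.get_state()['ee_pos']
robot.gripper_to(.06); robot.move_linear([p[0],p[1],.18],.2)
print(robot.get_state()['time'])
i=robot.camera_info('wrist'); save(robot.grab_frame('wrist'),'w3.png');np.save('w3.npy',i,allow_pickle=True)
E
```

```text
grip 0.03383459988215783 29.91674691438675 [ 0.43486003 -0.18002307  0.02159977]
at [ 0.0007 -0.0001]
at [-0.0007  0.0001]
hit False [ 0.5796 -0.0668  0.0429] [ 0.1  0.4 -1.9] 0.0338 18.0083
19.4583
```

View pics/w3.png

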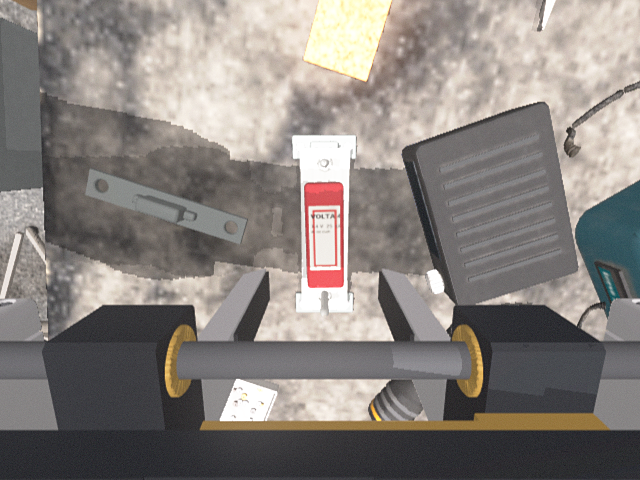

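The shim is seated over both posts, and the short pack lies on it at (304..344, 183..287), between them. Now the bar.

```bash
python3 - <<'E'
from h import *
i=np.load('w3.npy',allow_pickle=True).item()
P=np.array([ray(i,q,.006)[:2] for q in((102,186),(231,227))]);d=P[1]-P[0];print('strap',P.mean(0),np.linalg.norm(d),np.degrees(np.arctan2(d[1],d[0]))%180)
P=np.array([ray(i,q,.042)[:2] for q in((304,183),(343,183),(345,287),(305,287))]);print('short',P.mean(0)-CAR)
pick(.425,-.068,170.2,.0275,.05)
over([*CAR,.18],98.8)
robot.pause(.2)
s=robot.get_state(); print(s['time'],s['ee_pos'],s['tool_rot'][:2])
i=robot.camera_info('wrist'); save(robot.grab_frame('wrist'),'w4.png');np.save('w4.npy',i,allow_pickle=True)
E
```

```text
strap [ 0.42649922 -0.06865557] 0.12703433304534378 170.58815395626613
short [4.79241104e-04 1.45253688e-05]
grip 0.013906518010448751 30.000261962413788 [ 0.42503297 -0.06805069  0.02756656]
24.9583 [ 0.57900452 -0.06703422  0.17996019] [[-1.53243571e-01  9.88188439e-01 -1.32443877e-04]
 [ 9.88188444e-01  1.53243558e-01 -1.05871669e-04]]
```

View pics/w4.png

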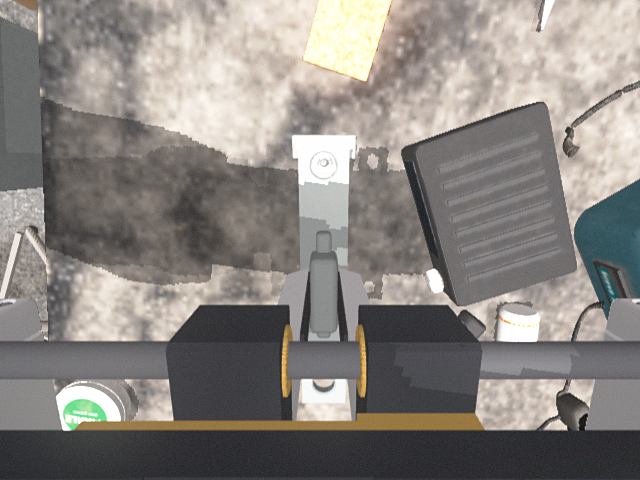

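```bash
python3 - <<'E'
import cv2,numpy as np
a=cv2.imread('pics/w4.png')
f=lambda r,c:cv2.resize(a[r:r+50,c:c+50],None,fx=8,fy=8,interpolation=cv2.INTER_CUBIC)
cv2.imwrite('pics/c4.png',np.hstack([f(140,299),f(363,299)]))
E
```

```text
(no output)
```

View pics/c4.png

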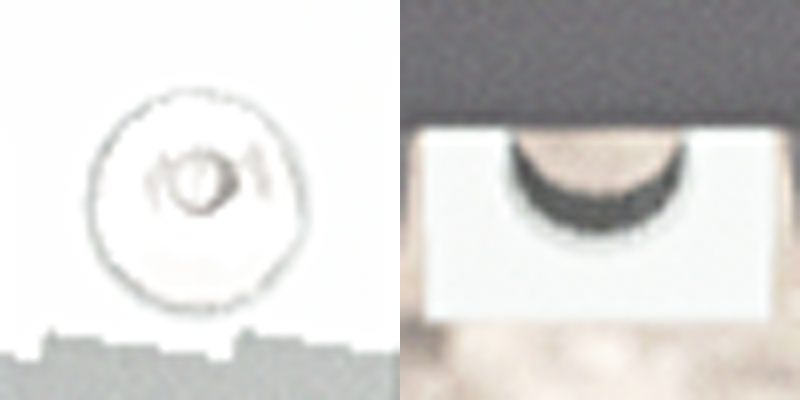

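The near bar hole is at full-image (323.3,164.8) and the post tip at (324.3,162.2). I'll compute the offset and thread the bar.

```bash
python3 - <<'E'
from h import *
i=np.load('w4.npy',allow_pickle=True).item()
e=np.array([.579,-.06703]); c=CAR; u=np.array([np.cos(np.radians(98.8)),np.sin(np.radians(98.8))])
h=ray(i,(323.3,164.8),.1585)[:2]; t=ray(i,(324.3,162.2),.066)[:2]
v=np.array([u[1],-u[0]])
off=h-.064*u-e; cc=t-.064*u
print('bar in hand',off@u,off@v,' carrier est',cc, (cc-CAR)@u,(cc-CAR)@v)
far=ray(i,(299+24.6,363+23.8+5.5),.1585)[:2]; print('far edge pt',(far-e)@u)
E
```

```text
bar in hand -0.0003991173327580397 0.00024000950250059903  carrier est [ 0.57985858 -0.066819  ] -0.00010422939919637583 0.0005491026957159594
far edge pt -0.07003364400114419
```

```bash
python3 - <<'E'
from h import *
lower([.5796,-.0665],98.8,.108,.0705)
p=robot.get_state()['ee_pos']
robot.gripper_to(.04); robot.move_linear([p[0],p[1],.18],.2)
pick(.4283,.1638,174.6,.0235,.075)
over([.5773,.156,.16],81.9)
lower([.5773,.156],81.9,.08,.0282)
p=robot.get_state()['ee_pos']
robot.gripper_to(.07); robot.move_linear([p[0],p[1],.2],.2)
robot.move_ptp([.45,-.15,.3],best([.45,-.15,.3],30))
i=robot.camera_info('top'); save(robot.grab_frame('top'),'t5.png')
a=cv2.imread('pics/t5.png'); cv2.imwrite('pics/c5.png',cv2.resize(a[190:310,180:420],None,fx=3.3,fy=3.3,interpolation=cv2.INTER_CUBIC))
over([.57,0.04,.33],98.8); save(robot.grab_frame('wrist'),'w5.png'); np.save('w5.npy',robot.camera_info('wrist'),allow_pickle=True)
print(robot.get_state()['time'])
E
```

```text
at [ 0.0007 -0.0001]
at [-0.0007  0.0001]
hit True [ 0.5789 -0.0664  0.0695] [-2.4 -0.7  8.8] 0.0133 26.8083
grip 0.04556748952292338 29.94916945695877 [0.428401   0.16389134 0.02362161]
at [0.0006 0.0002]
at [-0.0006 -0.0002]
hit True [0.5768 0.156  0.0277] [-2.7 -2.   7.8] 0.0461 35.7667
39.7083
```

View pics/c5.png

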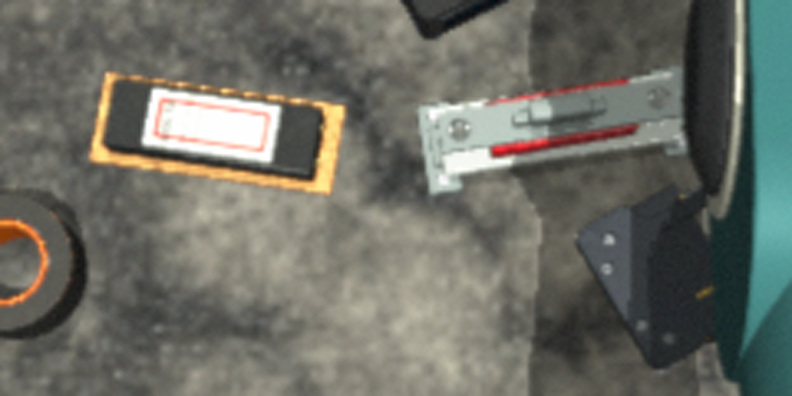

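View pics/w5.png

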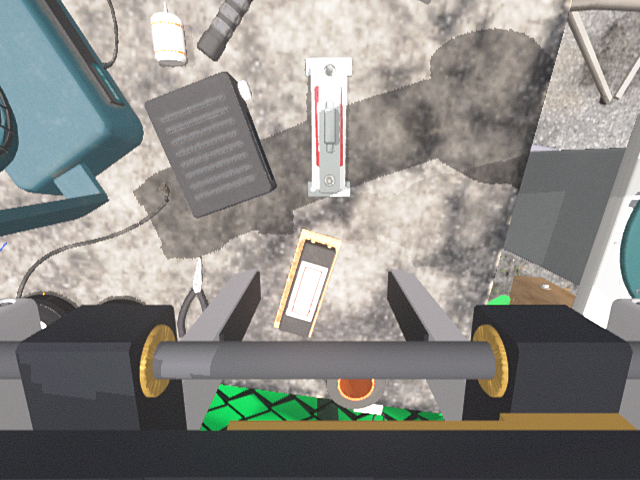

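The bar rests on the red pack over both posts with its block up. The black pack lies on the cork pad, with the cork showing on all sides. One numeric check, then I'll hand in.

```bash
python3 - <<'E'
from h import *
i=robot.camera_info('top'); W=lambda p,z: ray(i,((p[0]+.5)/3.3-.5+180,(p[1]+.5)/3.3-.5+190),z)[:2]
P=np.array([W(q,.030) for q in((108,80),(322,108),(316,178),(103,150))]); u=np.array([np.cos(np.radians(81.9)),np.sin(np.radians(81.9))])
e=P.mean(0)-[.5768,.1563]; d=P[0]-P[1]
print('long err along,across',e@u,e@[u[1],-u[0]],np.degrees(np.arctan2(d[1],d[0])))
H=np.array([W(q,.048) for q in((459,128),(658,97))]); print('bar',H.mean(0)-[.5784,-.066],np.linalg.norm(H[0]-H[1]))
if abs(e@u)<.01 and abs(e@[u[1],-u[0]])<.008: print(robot.sign_off())
E
```

```text
long err along,across -0.0006682919124319303 -0.0033438967802203326 82.06588917368335
bar [0.00028403 0.00032239] 0.1275853490834749
the job is handed in; nothing more can be done
None
```

The job is handed in at about 40 s of the 102 s limit. The shim, short pack and hold-down bar are stacked on the carrier, and the long pack is on the cork pad. The last camera check put the bar within 0.5 mm and the long pack within 3.5 mm of centre. Everything was released; the tape, tin and snips were not handled, and I did not measure them at the end.

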